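# Line up the sample pots by height on the loading rail

## Task

Load the four capped sample pots onto the dark steel rail for the next run: one upright on each round white mark, centred on it, in order of height, with the tallest next to the green end block and the shortest next to the grey end block. Set each pot down gently, without dropping it or tipping it over, and leave them all standing still and released.

Things in the scene. Friction and masses are not known exactly. Their poses are not given: they have to be found in the camera images.
- pot_black: loose white plastic sample pot, round, 92 mm tall overall, with a black screw cap and a black line round its label; the body is 40 mm in diameter, the cap is the top 16 mm and 44 mm in diameter; weighs 35 to 110 g. Origin: centre of the underside, z axis up; its yaw means nothing. Starts upright on the bench.
- pot_red: loose white plastic sample pot, round, 78 mm tall overall, with a red screw cap and a red line round its label; the body is 40 mm in diameter, the cap is the top 16 mm and 44 mm in diameter; weighs 35 to 110 g. Origin: centre of the underside, z axis up; its yaw means nothing. Starts upright on the bench.
- pot_blue: loose white plastic sample pot, round, 64 mm tall overall, with a blue screw cap and a blue line round its label; the body is 40 mm in diameter, the cap is the top 16 mm and 44 mm in diameter; weighs 35 to 110 g. Origin: centre of the underside, z axis up; its yaw means nothing. Starts upright on the bench.
- pot_yellow: loose white plastic sample pot, round, 50 mm tall overall, with a yellow screw cap and a yellow line round its label; the body is 40 mm in diameter, the cap is the top 16 mm and 44 mm in diameter; weighs 35 to 110 g. Origin: centre of the underside, z axis up; its yaw means nothing. Starts upright on the bench.
- mark_1: fixed white disc, 60 mm in diameter, at the robot's left (+y) end of the row; one of four alike in a straight row, 85 mm apart, on a fixed dark steel rail (410 x 70 x 6 mm) lying roughly crosswise on the bench. Origin: centre of its underside, on the rail's top, 6 mm above the bench; it is 2 mm thick, so a pot on it stands 8 mm above the bench. x: across the row, y: along it.
- mark_2: fixed white disc, 60 mm in diameter, second from the robot's left (+y) end; one of four alike in a straight row, 85 mm apart, on a fixed dark steel rail (410 x 70 x 6 mm) lying roughly crosswise on the bench. Origin: centre of its underside, on the rail's top, 6 mm above the bench; it is 2 mm thick, so a pot on it stands 8 mm above the bench. x: across the row, y: along it.
- mark_3: fixed white disc, 60 mm in diameter, third from the robot's left (+y) end; one of four alike in a straight row, 85 mm apart, on a fixed dark steel rail (410 x 70 x 6 mm) lying roughly crosswise on the bench. Origin: centre of its underside, on the rail's top, 6 mm above the bench; it is 2 mm thick, so a pot on it stands 8 mm above the bench. x: across the row, y: along it.
- mark_4: fixed white disc, 60 mm in diameter, at the robot's right (-y) end of the row; one of four alike in a straight row, 85 mm apart, on a fixed dark steel rail (410 x 70 x 6 mm) lying roughly crosswise on the bench. Origin: centre of its underside, on the rail's top, 6 mm above the bench; it is 2 mm thick, so a pot on it stands 8 mm above the bench. x: across the row, y: along it.
- block_green: fixed green plastic block, 24 mm along the rail, 60 mm across it and 14 mm high, on one end of the rail, 59.5 mm centre to centre beyond the last mark; it may be at either end. Origin: centre of its underside, on the rail's top.
- block_grey: fixed grey plastic block of the same size, on the other end of the rail from the green one. Origin: centre of its underside, on the rail's top.
There are look-alikes about, which are no part of the job. Leave any turquoise look-alike of the pot_yellow alone.

How it is judged (in metres and radians):
At the end, for the whole second after the job is handed in: Pots stand on the marks in order of height, tallest by the green block, shortest by the grey; each within 12 mm of its mark's centre, its foot 3 to 14 mm above the bench, upright within 0.1 rad, at rest and released (((horizontal distance between block_green and mark_1 below 0.12 m and horizontal distance between pot_black and mark_1 below 0.012 m and horizontal distance between pot_red and mark_2 below 0.012 m and horizontal distance between pot_blue and mark_3 below 0.012 m and horizontal distance between pot_yellow and mark_4 below 0.012 m) or (horizontal distance between block_green and mark_4 below 0.12 m and horizontal distance between pot_black and mark_4 below 0.012 m and horizontal distance between pot_red and mark_3 below 0.012 m and horizontal distance between pot_blue and mark_2 below 0.012 m and horizontal distance between pot_yellow and mark_1 below 0.012 m)) and angle between each of pot_black, pot_red, pot_blue, pot_yellow's own z axis and vertical below 0.1 rad and height (world z) of pot_black between 0.003 and 0.014 m and linear speed of each of pot_black, pot_red, pot_blue, pot_yellow below 0.02 m/s and angular speed of each of pot_black, pot_red, pot_blue, pot_yellow below 0.2 rad/s and height (world z) of pot_red between 0.003 and 0.014 m and height (world z) of pot_blue between 0.003 and 0.014 m and height (world z) of pot_yellow between 0.003 and 0.014 m); the robot touches nothing.
It fails at once if a sample pot is tipped over (leans more than 35 degrees) (angle between any of pot_black, pot_red, pot_blue, pot_yellow's own z axis and vertical above 0.61 rad).
It fails at once if a sample pot is dropped (moves faster than 0.6 m/s while the fingers do not touch it, as after falling about 18 mm) ((linear speed of pot_black above 0.6 m/s and contact force between pot_black and the fingers below 0.01 N) or (linear speed of pot_red above 0.6 m/s and contact force between pot_red and the fingers below 0.01 N) or (linear speed of pot_blue above 0.6 m/s and contact force between pot_blue and the fingers below 0.01 N) or (linear speed of pot_yellow above 0.6 m/s and contact force between pot_yellow and the fingers below 0.01 N)).
It also fails if it takes over 115 s, if anything falls off the work surface, if the arm or the gripper's body presses on something with over 40 N, if the wrist force passes 120 N, or if a joint passes its speed limit or range.

## Robot

A 6-joint arm with a two-finger parallel gripper is mounted at the origin on the work surface. World frame = base frame: x ahead of the robot, y to its left, z up, the work surface at z = 0. Lengths are in mm, angles in degrees, forces in N, time in s.
With the tool pointing down it reaches from about 275 to 825 mm from the base axis. Payload 5.2 kg.
Tool frame: the origin (TCP) lies midway between the tips of the shut fingers; the grasp point (between the pads) lies 19 mm behind it; z points along the fingers, y is the line along which they close (so a half turn about z gives the same grasp; the last joint's range is limited). The gripper opens to 93 mm and grips with 3 to 60 N. Pads are 15 mm wide; open, the fingers measure 128 mm over their backs; the gripper's body (75 mm by 188 mm) begins 65 mm behind the grasp point.
Start: joints at [-80.604, 14.817, 87.949, -0, 77.235, -11.62], TCP at [197.267, -513.41, 187.553] pointing down, gripper open.
Joint ranges: [-179.93, 179.93], [-52.35, 119.4], [10.71, 147.94], [-69.91, 249.91], [12.55, 155.21], [-178.61, 178.61]. Speed limits (degrees/s): [147.25, 147.25, 180, 180, 180, 180].

## Interface

Orientations are given as a 3x3 rotation matrix whose columns are the frame's x, y, z axes.
In Python, from workcell import ctrl gives the robot as it stands.
- The arm moves only by the tool apply_moves, never from a script. Its argument "series" is one flat list of numbers, 7 for each row, row after row: the opening, from -1 (shut) to 1 (fully open), then the shift along the tool's x, y, z in mm, then the turn, a rotation vector about the tool's x, y, z in rad. In form: [claw, x, y, z, rx, ry, rz, claw, x, y, z, rx, ry, rz, ...]. A call has 1 to 8 rows; each row shifts and turns the commanded pose from where the row before left it, along the tool's axes as they then stand; what a row does not reach is not made up. A row lasts 1/12 s, in which the tool goes at most 41.7 mm and 7.16 degrees, less where a joint would pass 70% of its speed; a pose out of reach is approached as far as the arm can. A call with a gripper value outside its range is refused whole. The fingers move at their own pace and stop on an object; "force" is the grip in N (left out, the last holds). Time passes only in rows, so rows that do not move let the fingers close. It gives the time, the measured TCP pose, the force, the opening and the grip force at its end, in the units of the state.
- ctrl.observe(): the state, without advancing time (a new reading comes with each control period).
- ctrl.read_camera(name): name is "side" or "top" or "wrist"; returns a dict with "image" (420x560x3 uint8, red, green, blue), "range_z" (420x560 float32, mm along the optical axis (not along the pixel's ray), 0 where there is no reading), "K" (3x3 intrinsics, pixels), "dist" ([k1, k2, p1, p2, k3] as OpenCV has them; the pictures are not rectified), "R" (3x3) and "t" (3): a world point X has camera coordinates R X + t; the wrist camera has in their place "tool_from_camera" (4x4, takes a point from camera to tool coordinates, whose origin is the TCP and whose axes are the flange's). Camera axes: x right, y down, z forward; pixel columns grow to the right and rows downward; lengths in mm; the calibration is good to about 2 mm. A picture is of the moment at which its call begins: read the wrist's pose just before it.
- ctrl.finish_job(): hands the job in; it is judged then, once.
The state is a dict: "t": time; "joint_pos": joint angles; "joint_vel": joint speeds; "joint_efforts": joint torques, N m; "eef_pos": TCP position; "eef_rot": TCP orientation; "wrist_force": force on the tool from outside, world axes, zero at the start; "wrist_torque": the same for the moment, N m; "finger_gap": finger opening in mm; "gripper_force": force on a finger pad.
Only numpy, scipy, OpenCV 4.12 (cv2) and the standard library are available. Lean on these libraries where they do the work, as an engineer would, in place of code of your own. Each camera call takes 0.05 s, during which the arm holds its last target. There are 200 camera calls.

## Working session

There is one attempt and no reset: what is moved stays moved. The work goes in short steps, Python scripts to look and compute and a tool call to move; the robot and the scene stay as the last step left them, time stands still between calls to the robot, and variables do not carry over. Pictures are saved under pics/ and viewed, at most 14 in all, crops included, and the job is handed in when it is done.

Besides the shell and the picture viewer there is one more tool, called after ">>>" in YAML: its name, and indented under it one key for each argument. apply_moves: Moves the arm, as the interface text tells. Its arguments: {"type":"object","properties":{"series":{"type":"array"},"force":{"type":"number"}},"required":["series"]}

```bash
mkdir -p pics; cat > h.py <<'E'
import numpy as np, cv2
from workcell import ctrl
def cloud(c, s=None):
    K=np.array(c["K"]); d=np.array(c["dist"]); z=c["range_z"]; h,w=z.shape
    u,v=np.meshgrid(np.arange(w),np.arange(h))
    p=cv2.undistortPoints(np.stack([u,v],-1).reshape(-1,1,2).astype(np.float64),K,d).reshape(h,w,2)
    X=np.dstack([p[...,0]*z,p[...,1]*z,z]).astype(float)
    if "R" in c and c["R"] is not None: return (X-np.array(c["t"]))@np.array(c["R"])
    T=np.array(c["tool_from_camera"]); X=X@T[:3,:3].T+T[:3,3]
    return X@np.array(s["eef_rot"]).T+np.array(s["eef_pos"])
E
python3 - <<'E'
from h import *
s=ctrl.observe(); print(s)
for n in("top","side"):
    c=ctrl.read_camera(n); cv2.imwrite(f"pics/{n}0.png",c["image"][...,::-1]); np.savez(f"{n}0.npz",**c)
E
```

```text
{'t': 0.0, 'joint_pos': array([-8.06027506e+01,  1.48580695e+01,  8.80100285e+01, -1.58339964e-03,
        7.72335283e+01, -1.16209279e+01]), 'joint_vel': array([-0.06073704, -0.06093362, -0.06499656,  0.04818918, -0.0101233 ,
        0.03115129]), 'joint_efforts': array([-1.07669901e-03, -4.37306643e+01, -2.83999872e+01,  7.17506907e-02,
        4.15574759e-02, -1.41863452e-04]), 'eef_pos': array([ 197.16671585, -512.81346756,  186.73627233]), 'eef_rot': array([[ 9.33464539e-01,  3.58669560e-01, -3.16199895e-04],
       [ 3.58669547e-01, -9.33462966e-01,  1.74550823e-03],
       [ 3.30899776e-04, -1.74278130e-03, -9.99998427e-01]]), 'wrist_force': array([0.28559543, 0.04467533, 0.53255921]), 'wrist_torque': array([0.03043205, 0.00604912, 0.02720379]), 'gripper_force': 0.0, 'finger_gap': 93.23985621937926}
```

View pics/top0.png

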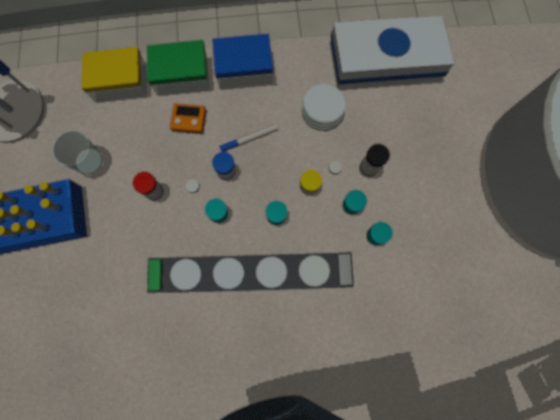

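View pics/side0.png

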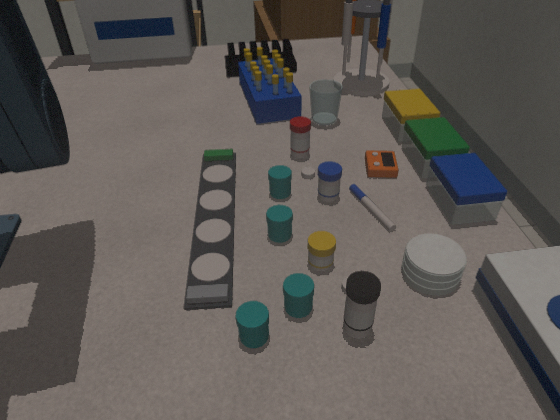

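The top view shows the caps: black (377,155), red (145,183), blue (224,163) and yellow (311,181). The marks are at (186,274), (229,273), (271,272) and (314,270), with green on the left (153,274) and grey on the right (345,269). Four turquoise look-alikes stand between the pots and the rail. The side view agrees.

```bash
cat > loc.py <<'E'
from h import *
top=dict(np.load("top0.npz")); P=cloud(top); im=top["image"].astype(int)
def circ(px,zt,r=30,tol=6):
    c0=P[px[1],px[0]]; 
    m=(abs(P[...,2]-zt)<tol)&(np.hypot(P[...,0]-c0[0],P[...,1]-c0[1])<r+15)
    q=P[m][:,:2].astype(np.float32); (c,rad)=cv2.minEnclosingCircle(q); return P[m].mean(0).round(1),np.round(c,1),round(rad,1),len(q)
for n,px,h in(("black",(377,155),92),("red",(145,183),78),("blue",(224,163),64),("yellow",(311,181),50),("t1",(217,210),50),("t2",(277,212),50),("t3",(355,202),50),("t4",(380,233),50)):
    print(n,circ(px,h))
hsv=im.max(-1)
for px in((186,274),(229,273),(271,272),(314,270)):
    m=((hsv>130)).astype(np.uint8); _,l=cv2.connectedComponents(m); k=l[px[1],px[0]]; q=P[l==k]
    c=q.mean(0); print("mark",c.round(1),len(q),hsv[px[1],px[0]])
print("green",P[274,153],"grey",P[269,345], "bench",P[320,200])
E
python3 loc.py
```

```text
black (array([ 641.5, -220.4,   91.8]), array([ 641.8, -221.3]), 22.4, 418)
red (array([637.5, 228.6,  77.6]), array([637.7, 228.8]), 22.4, 410)
blue (array([665.3,  75.7,  63.5]), array([666.3,  75.8]), 22.2, 392)
yellow (array([615.7, -90.7,  49.6]), array([616.2, -90.9]), 21.9, 380)
t1 (array([576.7,  98.6,  49.6]), array([577.5,  98.9]), 22.1, 396)
t2 (array([559.8, -18. ,  49.7]), array([560.2, -18.1]), 21.7, 392)
t3 (array([ 565.5, -173.2,   49.6]), array([ 566.4, -173.7]), 22.1, 394)
t4 (array([ 497.3, -213.6,   49.6]), array([ 497.8, -214.1]), 22.1, 411)
mark [461.3 172.9  11.8] 641 142
mark [455.   89.   10.2] 655 144
mark [448.5   4.6  11.5] 643 143
mark [441.8 -79.5  15.2] 638 142
green [466.86760164 233.99832064  21.41278053] grey [ 437.60082046 -139.69078078   20.79902467] bench [369.98341983 152.07300894   2.29460702]
```

```bash
cat >> loc.py <<'E'
print('---')
K,d,R,t=top["K"],top["dist"],top["R"],top["t"]; C=-R.T@t
def plane(px,z):
    p=cv2.undistortPoints(np.array([[px]],float),K,d)[0,0]; r=R.T@np.array([p[0],p[1],1]); return C+r*(z-C[2])/r[2]
ms=[]
for px in((186,274),(229,273),(271,272),(314,270)):
    m=((hsv>130)).astype(np.uint8); _,l=cv2.connectedComponents(m); k=l[px[1],px[0]]; v,u=np.where(l==k); ms.append(plane((u.mean(),v.mean()),8)); print(ms[-1].round(1))
for px in((193,186),(335,168)): print(plane(px,8).round(1),P[px[1],px[0]].round(1))
E
python3 loc.py | sed '1,/---/d'; python3 - <<'E'
from h import *
from scipy.spatial.transform import Rotation as r
R=np.array(ctrl.observe()["eef_rot"]); print(r.from_matrix(R.T@np.diag([1.,-1,-1])).as_rotvec())
E
```

```text
[461.5 173.7   8. ]
[455.   89.2   8. ]
[448.7   4.5   8. ]
[442.1 -80.2   8. ]
[639.9 146.7   8. ] [638.8 146.   11.9]
[ 647.9 -150.9    8. ] [ 646.9 -150.2   11.3]
[-1.61006453e-03 -4.11705468e-05  3.66806220e-01]
```

>>> apply_moves:
  series: [0.4, 0, 0, 0, 0, 0, 0.1223, 0.4, 0, 0, 0, 0, 0, 0.1223, 0.4, 0, 0, 0, 0, 0, 0.1222, 0.4, 32, -21, 0, 0, 0, 0, 0.4, 32, -21, 0, 0, 0, 0, 0.4, 32, -21, 0, 0, 0, 0, 0.4, 32, -21, 0, 0, 0, 0, 0.4, 32, -21, 0, 0, 0, 0]
  force: 15

```text
t: 0.77
eef_pos: [358.3, -407.0, 187.2]
eef_rot: [[1.0, -0.001, -0.0], [-0.001, -1.0, 0.001], [-0.0, -0.001, -1.0]]
wrist_force: [-0.1, -0.1, 0.4]
finger_gap: 65.1
gripper_force: 0.0
```

>>> apply_moves:
  series: [0.4, 32, -21, 0, 0, 0, 0, 0.4, 32, -21, 0, 0, 0, 0, 0.4, 32, -21, 0, 0, 0, 0, 0.4, 32, -21, 0, 0, 0, 0, 0.4, 32, -21, 0, 0, 0, 0, 0.4, 32, -21, 0, 0, 0, 0, 0.4, 32, -21, 0, 0, 0, 0, 0.4, 32, -21, 0, 0, 0, 0]

```text
t: 1.43
eef_pos: [614.4, -238.8, 187.0]
eef_rot: [[1.0, 0.0, -0.001], [0.0, -1.0, 0.0], [-0.001, -0.0, -1.0]]
wrist_force: [-0.4, -0.8, 0.1]
finger_gap: 65.1
gripper_force: 0.0
```

>>> apply_moves:
  series: [0.4, 27, -18, 0, 0, 0, 0, 0.4, 0, 0, 0, 0, 0, 0, 0.4, 0, 0, 0, 0, 0, 0]

```text
t: 1.68
eef_pos: [640.9, -220.7, 186.2]
eef_rot: [[1.0, 0.003, -0.002], [0.003, -1.0, 0.001], [-0.002, -0.001, -1.0]]
wrist_force: [-0.1, -0.7, -0.3]
finger_gap: 65.1
gripper_force: 0.0
```

```bash
python3 - <<'E'
from h import *
s=ctrl.observe(); c=ctrl.read_camera("wrist"); c.pop("R",None); print(s["eef_pos"])
P=cloud(c,s); m=abs(P[...,2]-92)<8; q=P[m]; print(m.sum(), q.mean(0) if m.sum() else 0, cv2.minEnclosingCircle(q[:,:2].astype(np.float32)) if m.sum() else 0)
cv2.imwrite("pics/w1.png",c["image"][...,::-1])
E
```

```text
[ 640.90980857 -220.73081939  186.20070788]
3041 [ 629.42793599 -316.07585823   91.59896183] ((636.369384765625, -335.19580078125), 137.2325897216797)
```

View pics/w1.png

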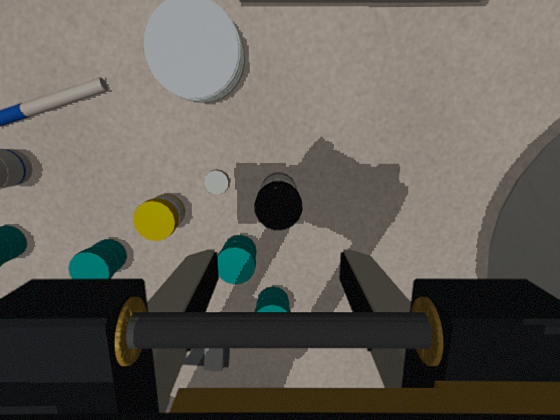

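The black cap is at (278,205), midway between the fingers. The white screw cap at (217,182) is clear of them.

```bash
cat >> h.py <<'E'
def cap(h,x,y):
    s=ctrl.observe(); c=ctrl.read_camera("wrist"); c.pop("R",None); P=cloud(c,s)
    m=(abs(P[...,2]-h)<7)&(np.hypot(P[...,0]-x,P[...,1]-y)<35); q=P[m]
    print(s["eef_pos"].round(1),m.sum(),q.mean(0).round(1),cv2.minEnclosingCircle(q[:,:2].astype(np.float32)))
E
python3 -c "
from h import *
cap(92,641,-221)"
```

```text
[ 639.9 -221.9  186.5] 1813 [ 642.3 -219.6   91.5] ((641.3765869140625, -219.43112182617188), 22.055620193481445)
```

>>> apply_moves:
  series: [0.4, 1.3, -1.7, 40, 0, 0, 0, 0.4, 0, 0, 40, 0, 0, 0, 0.4, 0, 0, 40, 0, 0, 0, 0.4, 0, 0, 30, 0, 0, 0, 0.4, 0, 0, 11, 0, 0, 0, 0.4, 0, 0, 0, 0, 0, 0, -0.2, 0, 0, 0, 0, 0, 0, -0.5, 0, 0, 0, 0, 0, 0]

```text
t: 2.45
eef_pos: [643.1, -222.3, 29.5]
eef_rot: [[1.0, -0.001, 0.004], [-0.001, -1.0, -0.002], [0.004, 0.002, -1.0]]
wrist_force: [0.1, 0.1, 1.0]
finger_gap: 56.1
gripper_force: 0.0
```

>>> apply_moves:
  series: [-0.5, 0, 0, 0, 0, 0, 0, -0.5, 0, 0, 0, 0, 0, 0, -0.5, 0, 0, 0, 0, 0, 0]

```text
t: 2.7
eef_pos: [643.1, -221.5, 29.1]
eef_rot: [[1.0, 0.0, 0.004], [0.0, -1.0, -0.002], [0.004, 0.002, -1.0]]
wrist_force: [0.5, -0.7, 6.0]
finger_gap: 43.4
gripper_force: 15.0
```

>>> apply_moves:
  series: [-0.5, 0, 0, 0, 0, 0, 0, -0.5, 0, 0, 0, 0, 0, 0, -0.5, 0, 0, 0, 0, 0, 0]

```text
t: 2.95
eef_pos: [643.2, -221.5, 29.1]
eef_rot: [[1.0, 0.0, 0.004], [0.0, -1.0, -0.002], [0.004, 0.002, -1.0]]
wrist_force: [0.0, 0.3, 6.9]
finger_gap: 43.5
gripper_force: 15.0
```

```bash
python3 -c "
from h import *
c=ctrl.read_camera('wrist'); cv2.imwrite('pics/w2.png',c['image'][...,::-1]); print(ctrl.observe())"
```

```text
{'t': 3.0, 'joint_pos': array([-2.83689776e+01,  3.50841048e+01,  7.95044944e+01, -8.04248713e-03,
        6.51532098e+01,  6.16147763e+01]), 'joint_vel': array([-0.04055981,  0.02741969,  0.01955002, -0.02866319, -0.0718577 ,
       -0.05698228]), 'joint_efforts': array([-5.12062549e-02, -5.54974222e+01, -2.33309573e+01,  1.26198563e-01,
       -1.13175998e-01, -4.14516762e-03]), 'eef_pos': array([ 643.20156204, -221.46290869,   29.09355256]), 'eef_rot': array([[ 9.99992320e-01,  3.37841391e-04,  3.90457287e-03],
       [ 3.46641048e-04, -9.99997401e-01, -2.25322272e-03],
       [ 3.90380149e-03,  2.25455890e-03, -9.99989839e-01]]), 'wrist_force': array([ 0.56029794, -0.55590281,  6.74882023]), 'wrist_torque': array([-0.0609848 ,  0.06456492,  0.01049582]), 'gripper_force': 15.000556111335754, 'finger_gap': 43.49536756197681}
```

View pics/w2.png

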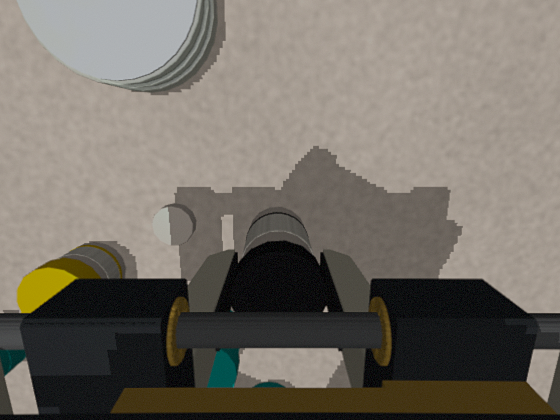

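The opening of 43.4 mm and the 7 N upward force suggest that the pads are catching the 44 mm cap's lower edge, not the body. I'll release, rise, and grip the cap itself.

>>> apply_moves:
  series: [0.4, 0, 0, 0, 0, 0, 0, 0.4, 0, 0, 0, 0, 0, 0, 0.4, 0, 0, 0, 0, 0, 0, 0.4, 0, 0, -20, 0, 0, 0, 0.4, 0, 0, -16, 0, 0, 0, 0.4, -1.5, 0, 0, 0, 0, 0, 0.4, 0, 0, 0, 0, 0, 0, 0.4, 0, 0, 0, 0, 0, 0]

```text
t: 3.67
eef_pos: [639.4, -220.4, 61.6]
eef_rot: [[1.0, -0.0, -0.001], [-0.0, -1.0, 0.001], [-0.001, -0.001, -1.0]]
wrist_force: [-1.2, 1.0, 0.1]
finger_gap: 65.4
gripper_force: 0.0
```

>>> apply_moves:
  series: [-0.5, 0, 0, 0, 0, 0, 0, -0.5, 0, 0, 0, 0, 0, 0, -0.5, 0, 0, 0, 0, 0, 0, -0.5, 0, 0, 0, 0, 0, 0, -0.5, 0, 0, 0, 0, 0, 0, -0.5, 0, 0, 0, 0, 0, 0]

```text
t: 4.17
eef_pos: [640.0, -220.7, 62.4]
eef_rot: [[1.0, 0.0, -0.0], [0.0, -1.0, 0.0], [-0.0, -0.0, -1.0]]
wrist_force: [0.1, -0.1, -0.6]
finger_gap: 29.6
gripper_force: 0.0
```

```bash
python3 -c "
from h import *
a=ctrl.read_camera('wrist')['image'];b=ctrl.read_camera('side')['image']; cv2.imwrite('pics/w3.png',np.hstack([cv2.resize(a,(400,300)),b[200:380,260:500].repeat(5,0).repeat(5,1)[::3,::3]])[...,::-1])  if False else cv2.imwrite('pics/w3.png',np.vstack([cv2.resize(a,(400,300)),cv2.resize(b[200:380,260:500],(400,300))])[...,::-1])"
```

```text
(no output)
```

View pics/w3.png

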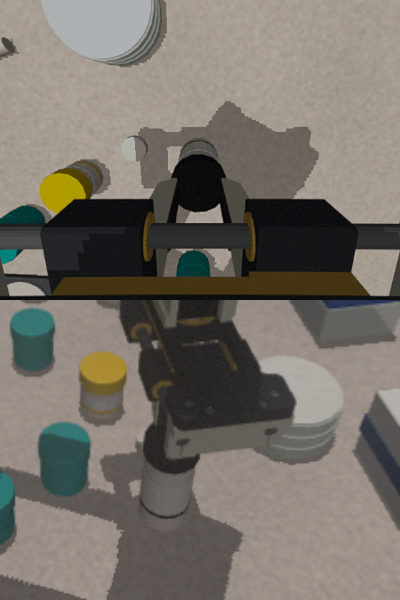

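```bash
python3 -c "
from h import *
s=ctrl.observe(); print(s['eef_pos'],s['finger_gap'])
c=ctrl.read_camera('wrist'); print(c['tool_from_camera']); c.pop('R',None); P=cloud(c,s); I=c['image'].astype(int)
for r in range(190,300,10): print(r,P[r,278].round(0),I[r,278], P[r,232].round(0))
c=ctrl.read_camera('side');P=cloud(c);im=c['image'];
m=(im.max(-1)<70)&(abs(P[...,0]-640)<60)&(abs(P[...,1]+220)<60)&(P[...,2]>70)&(P[...,2]<97);print(m.sum(),P[m].mean(0),np.percentile(P[m],[2,98],axis=0))
c=ctrl.read_camera('top');P=cloud(c)
m=(abs(P[...,2]-92)<5)&(abs(P[...,0]-640)<60)&(abs(P[...,1]+220)<60);print(m.sum(),P[m].mean(0),np.percentile(P[m],[2,98],axis=0))
"
```

```text
[ 640.08863729 -220.72797452   62.51968726] 24.492042215774696
[[-3.92988244e-04 -9.64454657e-01 -2.64248103e-01  7.30169593e+01]
 [ 9.99999869e-01 -4.65340823e-04  2.11210335e-04 -5.84533034e-01]
 [-3.26668221e-04 -2.64247986e-01  9.64454714e-01 -1.96705249e+02]
 [ 0.00000000e+00  0.00000000e+00  0.00000000e+00  1.00000000e+00]]
190 [ 663. -220.    0.] [110 103  95] [ 663. -184.   -0.]
200 [ 661. -220.   30.] [85 85 78] [ 654. -183.   -1.]
210 [ 661. -220.   56.] [103  98  94] [ 647. -183.    0.]
220 [ 663. -220.   85.] [6 8 5] [ 638. -182.   -2.]
230 [ 659. -220.   91.] [14 13 17] [ 630. -183.    0.]
240 [ 654. -220.   92.] [10 15 10] [ 621. -182.   -2.]
250 [ 648. -220.   93.] [ 8  8 14] [ 612. -182.   -1.]
260 [ 642. -220.   91.] [ 5 15 12] [ 649. -198.  108.]
270 [ 636. -220.   92.] [ 7  3 12] [ 649. -199.  120.]
280 [ 630. -220.   90.] [15  4  6] [ 649. -201.  130.]
290 [ 624. -220.   91.] [14 10 13] [ 649. -202.  137.]
501 [ 631.9669316  -230.085278     87.71408328] [[ 619.18193947 -242.92324986   76.66867944]
 [ 653.50995306 -207.68216092   94.46998659]]<string>:9: RuntimeWarning: Mean of empty slice.
  ret = um.true_divide(
Traceback (most recent call last):
IndexError: index -1 is out of bounds for axis 0 with size 0
```

```bash
python3 -c "
from h import *
s=ctrl.observe(); print(s['eef_pos'],s['finger_gap'],s['gripper_force'],s['wrist_force'])
c=ctrl.read_camera('wrist'); c.pop('R',None); P=cloud(c,s); I=c['image']
cv2.imwrite('pics/w4.png',cv2.resize(I[180:400,140:420],None,fx=2.5,fy=2.5,interpolation=0)[...,::-1])
for z in range(60,160,8):
    m=(abs(P[...,2]-z)<4)&(abs(P[...,0]-641)<30)&(abs(P[...,1]+220.5)<60); q=P[m]
    L=q[q[:,1]>-220.5][:,1]+220.5; Rr=q[q[:,1]<-220.5][:,1]+220.5
    print(z,m.sum(), np.percentile(L,[2,98]).round(0) if len(L) else 0, np.percentile(Rr,[2,98]).round(0) if len(Rr) else 0)
"
```

```text
[ 640.1079009  -220.73417006   62.59312654] 23.206050886167144 0.0 [-0.16232284 -0.16595356  0.24110779]
60 221 [ 0. 18.] [-16.  -1.]
68 98 [ 0. 14.] [-14.  -1.]
76 94 [ 0. 21.] [-19.  -1.]
84 257 [ 0. 19.] [-20.  -0.]
92 3707 [ 0. 19.] [-17.  -0.]
100 340 [12. 25.] [-24. -11.]
108 458 [12. 26.] [-25. -11.]
116 542 [12. 26.] [-25. -11.]
124 659 [12. 27.] [-26. -11.]
132 521 [12. 22.] [-21. -11.]
140 492 [12. 20.] [-20. -11.]
148 447 [12. 19.] [-18. -11.]
156 185 [12. 17.] [-17. -12.]
```

View pics/w4.png

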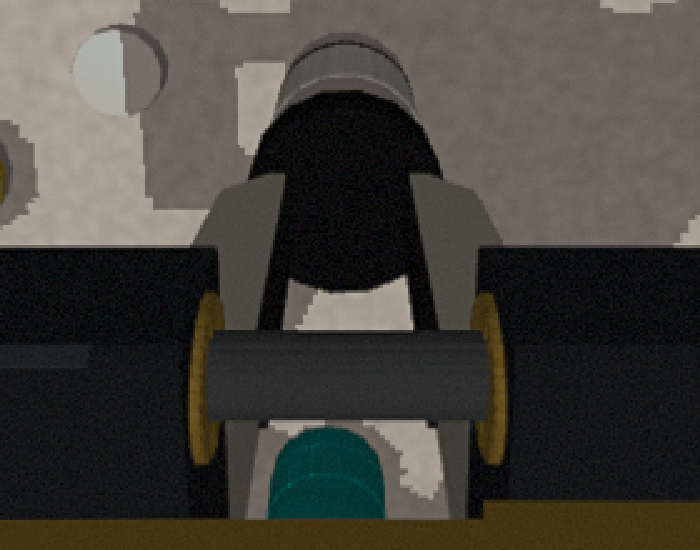

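>>> apply_moves:
  series: [0.4, 0, 0, 0, 0, 0, 0, 0.4, 0, 0, 0, 0, 0, 0, 0.4, 0, 0, 0, 0, 0, 0, 0.4, 0, 0, 0, 0, 0, 0, 0.4, 0, 0, 0, 0, 0, 0, 0.4, 0, 0, 0, 0, 0, 0]

```text
t: 4.97
eef_pos: [640.1, -220.7, 62.6]
eef_rot: [[1.0, -0.0, -0.0], [-0.0, -1.0, 0.0], [-0.0, -0.0, -1.0]]
wrist_force: [0.1, 0.2, 0.2]
finger_gap: 58.5
gripper_force: 0.0
```

```bash
python3 -c "
from h import *
s=ctrl.observe(); print(s['eef_pos'],s['finger_gap'],s['gripper_force'],s['wrist_force'])
c=ctrl.read_camera('wrist'); c.pop('R',None); P=cloud(c,s); I=c['image']
cv2.imwrite('pics/w5.png',cv2.resize(I[180:400,140:420],None,fx=2,fy=2,interpolation=0)[...,::-1])
T=(P-s['eef_pos'])@s['eef_rot']
for z in range(-100,30,6):
    m=(abs(T[...,2]-z)<3)&(abs(T[...,0])<16)&(abs(T[...,1])<70)&(abs(T[...,1])>25); q=T[m]
    if len(q): print(z,len(q),q.min(0).round(0),q.max(0).round(0), abs(q[:,1]).min().round(1))
"
```

```text
[ 640.05273958 -220.71821878   62.5580414 ] 58.484596806311494 0.0 [0.10678455 0.23142951 0.16371233]
-100 287 [ -10.  -32. -103.] [  3.  31. -97.] 29.8
-94 199 [ -9. -41. -97.] [ 10.  40. -91.] 28.8
-88 722 [-10. -44. -91.] [ 10.  43. -85.] 28.5
-82 748 [  2. -46. -85.] [ 10.  45. -79.] 28.4
-76 743 [ -2. -46. -79.] [ 10.  45. -73.] 28.3
-70 669 [ -5. -46. -73.] [ 10.  45. -67.] 28.5
-64 627 [ -7. -46. -67.] [ 10.  44. -61.] 28.5
-58 562 [ -8. -45. -61.] [ 10.  44. -55.] 28.5
-52 496 [ -8. -45. -55.] [ 10.  44. -49.] 28.5
-46 443 [ -8. -44. -49.] [ 10.  43. -43.] 28.5
-40 365 [ -8. -44. -43.] [ 10.  43. -37.] 28.5
-34 250 [ -8. -40. -37.] [ 10.  39. -31.] 28.5
-28 17 [ -7. -31. -31.] [  9.  35. -30.] 28.8
```

View pics/w5.png

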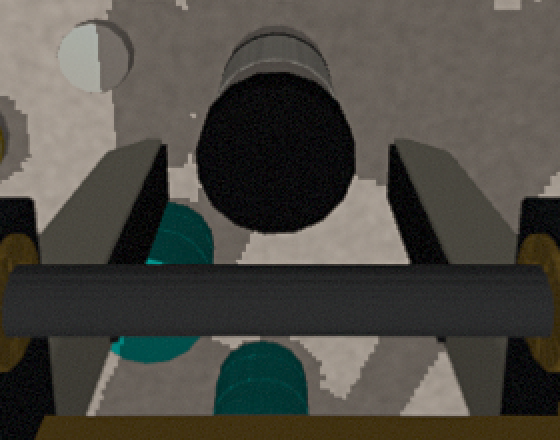

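The fingertips really sit 30 mm behind the reported TCP, so the second close passed above the cap. The inner finger faces are flat, so the cap is the right place to grip. I'll go down to eef z ≈ 35.

>>> apply_moves:
  series: [0.4, 1.3, -0.7, 10, 0, 0, 0, 0.4, 0, 0, 10, 0, 0, 0, 0.4, 0, 0, 7.6, 0, 0, 0, 0.4, 0, 0, 0, 0, 0, 0, 0.4, 0, 0, 0, 0, 0, 0, 0.4, 0, 0, 0, 0, 0, 0, 0.4, 0, 0, 0, 0, 0, 0, -0.3, 0, 0, 0, 0, 0, 0]

```text
t: 5.68
eef_pos: [641.8, -220.2, 35.5]
eef_rot: [[1.0, 0.0, 0.001], [0.0, -1.0, -0.0], [0.001, 0.0, -1.0]]
wrist_force: [0.3, 0.5, 0.3]
finger_gap: 61.9
gripper_force: 0.0
```

>>> apply_moves:
  series: [-0.3, 0, 0, 0, 0, 0, 0, -0.3, 0, 0, 0, 0, 0, 0, -0.3, 0, 0, 0, 0, 0, 0, -0.3, 0, 0, 0, 0, 0, 0, -0.3, 0, 0, 0, 0, 0, 0]

```text
t: 6.1
eef_pos: [641.5, -220.1, 35.2]
eef_rot: [[1.0, -0.0, 0.0], [-0.0, -1.0, -0.0], [0.0, 0.0, -1.0]]
wrist_force: [-0.6, 0.6, 1.2]
finger_gap: 43.6
gripper_force: 15.0
```

>>> apply_moves:
  series: [-0.3, 0, 0, -10, 0, 0, 0, -0.3, 0, 0, -30, 0, 0, 0, -0.3, 0, 0, -35, 0, 0, 0, -0.3, 0, 0, -35, 0, 0, 0, -0.3, -10, -20, 0, 0, 0, 0, -0.3, -14, -30, 0, 0, 0, 0, -0.3, -16, -36, 0, 0, 0, 0, -0.3, -16, -36, 0, 0, 0, 0]
  force: 20

```text
t: 6.77
eef_pos: [584.6, -97.3, 145.6]
eef_rot: [[1.0, -0.001, 0.001], [-0.001, -1.0, -0.0], [0.001, 0.0, -1.0]]
wrist_force: [-0.2, 2.2, -0.2]
finger_gap: 43.3
gripper_force: 20.0
```

>>> apply_moves:
  series: [-0.3, -16, -36, 0, 0, 0, 0, -0.3, -16, -36, 0, 0, 0, 0, -0.3, -16, -36, 0, 0, 0, 0, -0.3, -16, -36, 0, 0, 0, 0, -0.3, -16, -36, 0, 0, 0, 0, -0.3, -16, -36, 0, 0, 0, 0, -0.3, -16, -36, 0, 0, 0, 0, -0.3, -12, -20, 0, 0, 0, 0]

```text
t: 7.43
eef_pos: [459.6, 177.1, 145.8]
eef_rot: [[1.0, 0.002, 0.0], [0.002, -1.0, 0.001], [0.0, -0.001, -1.0]]
wrist_force: [0.8, 0.2, -0.8]
finger_gap: 43.5
gripper_force: 20.0
```

>>> apply_moves:
  series: [-0.3, 0, 0, 0, 0, 0, 0, -0.3, 0, 0, 30, 0, 0, 0, -0.3, 0, 0, 30, 0, 0, 0, -0.3, 0, 0, 20, 0, 0, 0, -0.3, 0, 0, 10, 0, 0, 0, -0.3, 0, 0, 5, 0, 0, 0, -0.3, 0, 0, 0, 0, 0, 0, -0.3, 0, 0, 0, 0, 0, 0]

```text
t: 8.1
eef_pos: [462.4, 173.8, 50.9]
eef_rot: [[1.0, -0.0, 0.001], [-0.0, -1.0, 0.0], [0.001, -0.0, -1.0]]
wrist_force: [0.8, 0.5, -0.4]
finger_gap: 43.8
gripper_force: 20.0
```

>>> apply_moves:
  series: [-0.3, 0, 0, 2, 0, 0, 0, -0.3, 0, 0, 2, 0, 0, 0, -0.3, 0, 0, 2, 0, 0, 0, -0.3, 0, 0, 0, 0, 0, 0, -0.3, 0, 0, 0, 0, 0, 0]

```text
t: 8.52
eef_pos: [461.4, 174.0, 44.1]
eef_rot: [[1.0, 0.0, 0.0], [0.0, -1.0, 0.0], [0.0, -0.0, -1.0]]
wrist_force: [-0.4, -0.1, -0.4]
finger_gap: 43.2
gripper_force: 20.0
```

>>> apply_moves:
  series: [-0.3, 0, 0, 1, 0, 0, 0, -0.3, 0, 0, 0, 0, 0, 0, -0.3, 0, 0, 0, 0, 0, 0, 0.4, 0, 0, 0, 0, 0, 0, 0.4, 0, 0, 0, 0, 0, 0, 0.4, 0, 0, 0, 0, 0, 0, 0.4, 0, 0, 0, 0, 0, 0, 0.4, 0, 0, 0, 0, 0, 0]

```text
t: 9.18
eef_pos: [461.3, 174.0, 42.9]
eef_rot: [[1.0, -0.0, -0.0], [-0.0, -1.0, -0.0], [-0.0, 0.0, -1.0]]
wrist_force: [-0.0, 0.6, -0.2]
finger_gap: 65.0
gripper_force: 0.0
```

>>> apply_moves:
  series: [0.4, 0, 0, -25, 0, 0, 0, 0.4, 0, 0, -40, 0, 0, 0, 0.4, 0, 0, -40, 0, 0, 0, 0.4, 32, -10, 0, 0, 0, 0, 0.4, 36, -11, 0, 0, 0, 0, 0.4, 36, -11, 0, 0, 0, 0, 0.4, 36, -11, 0, 0, 0, 0, 0.4, 36, -12, 0, 0, 0, 0]

```text
t: 9.85
eef_pos: [638.9, 229.3, 148.1]
eef_rot: [[1.0, -0.0, 0.0], [-0.0, -1.0, -0.0], [0.0, 0.0, -1.0]]
wrist_force: [0.0, 0.2, -0.2]
finger_gap: 64.9
gripper_force: 0.0
```

>>> apply_moves:
  series: [0.4, 0, 0, 0, 0, 0, 0, 0.4, 0, 0, 0, 0, 0, 0]

```text
t: 10.02
eef_pos: [638.1, 229.1, 145.6]
eef_rot: [[1.0, 0.0, -0.003], [0.0, -1.0, -0.001], [-0.003, 0.001, -1.0]]
wrist_force: [-1.2, 0.6, 0.1]
finger_gap: 65.1
gripper_force: 0.0
```

```bash
cat >> h.py <<'E'
def topcap(h,x,y):
    P=cloud(ctrl.read_camera("top")); m=(abs(P[...,2]-h)<6)&(np.hypot(P[...,0]-x,P[...,1]-y)<40); q=P[m]
    print(h,m.sum(),q.mean(0).round(1) if m.sum() else 0,cv2.minEnclosingCircle(q[:,:2].astype(np.float32)) if m.sum() else 0)
E
python3 -c "
from h import *
cap(78,637,229); topcap(100,461,174)"
```

```text
[638.1 229.1 145.6] 2155 [637.9 230.9  77.5] ((636.9844970703125, 231.13648986816406), 21.965431213378906)
100 504 [463.4 172.7  99.8] ((463.5712890625, 173.3109130859375), 22.37929344177246)
```

>>> apply_moves:
  series: [0.4, 0, -1, 30, 0, 0, 0, 0.4, 0, 0, 40, 0, 0, 0, 0.4, 0, 0, 35, 0, 0, 0, 0.4, 0, 0, 22, 0, 0, 0, 0.4, 0, 0, 0, 0, 0, 0, 0.4, 0, 0, 0, 0, 0, 0, 0.4, 0, 0, 0, 0, 0, 0, 0.4, 0, 0, 0, 0, 0, 0]

```text
t: 10.78
eef_pos: [639.2, 230.3, 24.2]
eef_rot: [[1.0, 0.0, 0.005], [0.0, -1.0, 0.001], [0.005, -0.001, -1.0]]
wrist_force: [-0.5, 0.2, -0.6]
finger_gap: 65.1
gripper_force: 0.0
```

>>> apply_moves:
  series: [-0.3, 0, 0, 0, 0, 0, 0, -0.3, 0, 0, 0, 0, 0, 0, -0.3, 0, 0, 0, 0, 0, 0, -0.3, 0, 0, 0, 0, 0, 0, -0.3, 0, 0, 0, 0, 0, 0, -0.3, 0, 0, 0, 0, 0, 0]

```text
t: 11.28
eef_pos: [637.8, 230.1, 21.6]
eef_rot: [[1.0, 0.0, 0.001], [0.0, -1.0, 0.0], [0.001, -0.0, -1.0]]
wrist_force: [-0.1, 1.0, 3.5]
finger_gap: 43.4
gripper_force: 20.0
```

>>> apply_moves:
  series: [-0.3, 0, 0, -10, 0, 0, 0, -0.3, 0, 0, -30, 0, 0, 0, -0.3, 0, 0, -40, 0, 0, 0, -0.3, 0, 0, -35, 0, 0, 0, -0.3, -15, 11, 0, 0, 0, 0, -0.3, -25, 20, 0, 0, 0, 0, -0.3, -30, 24, 0, 0, 0, 0, -0.3, -30, 24, 0, 0, 0, 0]

```text
t: 11.95
eef_pos: [536.1, 150.5, 136.1]
eef_rot: [[1.0, 0.001, -0.0], [0.001, -1.0, -0.0], [-0.0, 0.0, -1.0]]
wrist_force: [0.2, -1.2, 0.0]
finger_gap: 43.5
gripper_force: 20.0
```

>>> apply_moves:
  series: [-0.3, -30, 24, 0, 0, 0, 0, -0.3, -28, 20, 0, 0, 0, 0, -0.3, -18, 13, 0, 0, 0, 0, -0.3, -7, 5, 0, 0, 0, 0, -0.3, 0, 0, 0, 0, 0, 0, -0.3, 0, 0, 0, 0, 0, 0, -0.3, 0, 0, 25, 0, 0, 0, -0.3, 0, 0, 30, 0, 0, 0]

```text
t: 12.62
eef_pos: [458.8, 89.6, 82.6]
eef_rot: [[1.0, 0.001, 0.008], [0.001, -1.0, 0.0], [0.008, -0.0, -1.0]]
wrist_force: [0.2, 0.7, -1.4]
finger_gap: 43.4
gripper_force: 20.0
```

>>> apply_moves:
  series: [-0.3, 0, 0, 25, 0, 0, 0, -0.3, 0, 0, 14, 0, 0, 0, -0.3, 0, 0, 7, 0, 0, 0, -0.3, 0, 0, 3, 0, 0, 0, -0.3, 0, 0, 2, 0, 0, 0, -0.3, 0, 0, 0, 0, 0, 0, -0.3, 0, 0, 0, 0, 0, 0, -0.3, 0, 0, 0, 0, 0, 0]

```text
t: 13.28
eef_pos: [455.3, 89.0, 30.9]
eef_rot: [[1.0, 0.0, 0.002], [0.0, -1.0, -0.0], [0.002, 0.0, -1.0]]
wrist_force: [0.0, -1.0, -0.7]
finger_gap: 43.4
gripper_force: 20.0
```

>>> apply_moves:
  series: [-0.3, 0, 0, 1, 0, 0, 0, -0.3, 0, 0, 0, 0, 0, 0, -0.3, 0, 0, 0, 0, 0, 0, 0.4, 0, 0, 0, 0, 0, 0, 0.4, 0, 0, 0, 0, 0, 0, 0.4, 0, 0, 0, 0, 0, 0, 0.4, 0, 0, 0, 0, 0, 0, 0.4, 0, 0, 0, 0, 0, 0]

```text
t: 13.95
eef_pos: [454.2, 89.0, 28.9]
eef_rot: [[1.0, -0.0, -0.0], [-0.0, -1.0, 0.0], [-0.0, -0.0, -1.0]]
wrist_force: [0.5, 0.5, 0.3]
finger_gap: 64.8
gripper_force: 0.0
```

>>> apply_moves:
  series: [0.4, 0, 0, -25, 0, 0, 0, 0.4, 0, 0, -40, 0, 0, 0, 0.4, 0, 0, -40, 0, 0, 0, 0.4, 30, 2, 0, 0, 0, 0, 0.4, 38, 2, 0, 0, 0, 0, 0.4, 38, 2, 0, 0, 0, 0, 0.4, 38, 2, 0, 0, 0, 0, 0.4, 37, 3, 0, 0, 0, 0]

```text
t: 14.62
eef_pos: [637.0, 78.1, 133.9]
eef_rot: [[1.0, 0.0, 0.0], [0.0, -1.0, 0.0], [0.0, -0.0, -1.0]]
wrist_force: [1.2, 0.7, 0.2]
finger_gap: 65.4
gripper_force: 0.0
```

>>> apply_moves:
  series: [0.4, 30, 2, 0, 0, 0, 0, 0.4, 0, 0, 0, 0, 0, 0, 0.4, 0, 0, 0, 0, 0, 0, 0.4, 0, 0, 0, 0, 0, 0]

```text
t: 14.95
eef_pos: [664.1, 76.1, 133.1]
eef_rot: [[1.0, 0.0, -0.002], [0.0, -1.0, 0.0], [-0.002, -0.0, -1.0]]
wrist_force: [-0.5, 0.1, -0.3]
finger_gap: 64.9
gripper_force: 0.0
```

```bash
python3 -c "
from h import *
cap(64,666,76); topcap(86,455,89); topcap(100,461,174)"
```

```text
[664.1  76.1 133.1] 2142 [666.4  78.2  63.6] ((665.4456176757812, 78.28937530517578), 21.937593460083008)
86 340 [455.3  82.5  85.7] ((455.81280517578125, 85.75846099853516), 21.24575424194336)
100 0 0 0
```

>>> apply_moves:
  series: [0.4, 0.5, -1, 30, 0, 0, 0, 0.4, 0, 0, 40, 0, 0, 0, 0.4, 0, 0, 35, 0, 0, 0, 0.4, 0, 0, 22, 0, 0, 0, 0.4, 0, 0, 0, 0, 0, 0, 0.4, 0, 0, 0, 0, 0, 0, 0.4, 0, 0, 0, 0, 0, 0, 0.4, 0, 0, 0, 0, 0, 0]

```text
t: 15.77
eef_pos: [667.8, 77.0, 10.0]
eef_rot: [[1.0, 0.0, 0.005], [0.0, -1.0, -0.0], [0.005, 0.0, -1.0]]
wrist_force: [-0.0, -0.5, 0.1]
finger_gap: 65.2
gripper_force: 0.0
```

>>> apply_moves:
  series: [0.4, 0, 0, 0, 0, 0, 0, 0.4, 0, 0, 0, 0, 0, 0, -0.3, 0, 0, 0, 0, 0, 0, -0.3, 0, 0, 0, 0, 0, 0, -0.3, 0, 0, 0, 0, 0, 0, -0.3, 0, 0, 0, 0, 0, 0, -0.3, 0, 0, 0, 0, 0, 0, -0.3, 0, 0, 0, 0, 0, 0]

```text
t: 16.43
eef_pos: [665.9, 77.0, 7.0]
eef_rot: [[1.0, -0.0, -0.0], [-0.0, -1.0, 0.0], [-0.0, -0.0, -1.0]]
wrist_force: [-0.0, -0.4, 1.6]
finger_gap: 43.2
gripper_force: 20.0
```

>>> apply_moves:
  series: [-0.3, 0, 0, -10, 0, 0, 0, -0.3, 0, 0, -30, 0, 0, 0, -0.3, 0, 0, -35, 0, 0, 0, -0.3, 0, 0, -25, 0, 0, 0, -0.3, -18, 6, 0, 0, 0, 0, -0.3, -30, 10, 0, 0, 0, 0, -0.3, -35, 12, 0, 0, 0, 0, -0.3, -35, 12, 0, 0, 0, 0]

```text
t: 17.1
eef_pos: [546.7, 36.8, 107.4]
eef_rot: [[1.0, 0.001, 0.001], [0.001, -1.0, -0.0], [0.001, 0.0, -1.0]]
wrist_force: [-0.6, -0.3, -0.9]
finger_gap: 43.4
gripper_force: 20.0
```

>>> apply_moves:
  series: [-0.3, -35, 12, 0, 0, 0, 0, -0.3, -35, 11, 0, 0, 0, 0, -0.3, -22, 7, 0, 0, 0, 0, -0.3, -8, 2.5, 0, 0, 0, 0, -0.3, 0, 0, 0, 0, 0, 0, -0.3, 0, 0, 0, 0, 0, 0, -0.3, 0, 0, 25, 0, 0, 0, -0.3, 0, 0, 30, 0, 0, 0]

```text
t: 17.77
eef_pos: [452.8, 3.9, 53.7]
eef_rot: [[1.0, 0.0, 0.008], [0.0, -1.0, -0.002], [0.008, 0.002, -1.0]]
wrist_force: [1.4, 0.3, -0.8]
finger_gap: 43.4
gripper_force: 20.0
```

>>> apply_moves:
  series: [-0.3, 0, 0, 20, 0, 0, 0, -0.3, 0, 0, 8, 0, 0, 0, -0.3, 0, 0, 5, 0, 0, 0, -0.3, 0, 0, 2, 0, 0, 0, -0.3, 0, 0, 1, 0, 0, 0, -0.3, 0, 0, 0, 0, 0, 0, -0.3, 0, 0, 0, 0, 0, 0, -0.3, 0, 0, 0, 0, 0, 0]

```text
t: 18.43
eef_pos: [448.6, 4.3, 16.8]
eef_rot: [[1.0, -0.0, 0.002], [-0.0, -1.0, -0.0], [0.002, 0.0, -1.0]]
wrist_force: [0.5, 0.7, -0.3]
finger_gap: 43.5
gripper_force: 20.0
```

>>> apply_moves:
  series: [-0.3, 0, 0, 1, 0, 0, 0, -0.3, 0, 0, 0, 0, 0, 0, -0.3, 0, 0, 0, 0, 0, 0, 0.4, 0, 0, 0, 0, 0, 0, 0.4, 0, 0, 0, 0, 0, 0, 0.4, 0, 0, 0, 0, 0, 0, 0.4, 0, 0, 0, 0, 0, 0, 0.4, 0, 0, 0, 0, 0, 0]

```text
t: 19.1
eef_pos: [447.9, 4.4, 15.0]
eef_rot: [[1.0, -0.0, 0.0], [-0.0, -1.0, -0.0], [0.0, 0.0, -1.0]]
wrist_force: [-0.4, 0.1, -0.4]
finger_gap: 64.7
gripper_force: 0.0
```

>>> apply_moves:
  series: [0.4, 0, 0, -25, 0, 0, 0, 0.4, 0, 0, -40, 0, 0, 0, 0.4, 0, 0, -40, 0, 0, 0, 0.4, 28, 16, 0, 0, 0, 0, 0.4, 34, 19, 0, 0, 0, 0, 0.4, 34, 19, 0, 0, 0, 0, 0.4, 34, 19, 0, 0, 0, 0, 0.4, 28, 16, 0, 0, 0, 0]

```text
t: 19.77
eef_pos: [608.0, -85.9, 120.0]
eef_rot: [[1.0, -0.0, 0.001], [-0.0, -1.0, -0.0], [0.001, 0.0, -1.0]]
wrist_force: [-0.9, 0.3, -0.1]
finger_gap: 65.3
gripper_force: 0.0
```

>>> apply_moves:
  series: [0.4, 10, 6, 0, 0, 0, 0, 0.4, 0, 0, 0, 0, 0, 0, 0.4, 0, 0, 0, 0, 0, 0, 0.4, 0, 0, 0, 0, 0, 0]

```text
t: 20.1
eef_pos: [614.6, -89.8, 119.5]
eef_rot: [[1.0, 0.0, -0.002], [0.0, -1.0, 0.001], [-0.002, -0.001, -1.0]]
wrist_force: [-0.8, -0.6, -0.0]
finger_gap: 65.2
gripper_force: 0.0
```

```bash
python3 -c "
from h import *
cap(50,616,-91); topcap(72,449,4); topcap(86,455,89); topcap(100,461,174)"
```

```text
[614.6 -89.8 119.5] 2138 [616.7 -90.5  49.5] ((615.751220703125, -90.63920593261719), 21.999479293823242)
72 0 0 0
86 0 0 0
100 503 [463.3 172.5  99.8] ((463.6298828125, 173.3562774658203), 22.288318634033203)
```

>>> apply_moves:
  series: [0.4, 0, 0, 30, 0, 0, 0, 0.4, 0, 0, 40, 0, 0, 0, 0.4, 0, 0, 35, 0, 0, 0, 0.4, 0, 0, 17, 0, 0, 0, 0.4, 0, 0, 5, 0, 0, 0, 0.4, 0, 0, 0, 0, 0, 0, 0.4, 0, 0, 0, 0, 0, 0, 0.4, 0, 0, 0, 0, 0, 0]

```text
t: 20.97
eef_pos: [617.5, -90.9, -4.9]
eef_rot: [[1.0, 0.0, 0.004], [0.0, -1.0, -0.001], [0.004, 0.001, -1.0]]
wrist_force: [1.0, -0.1, 0.5]
finger_gap: 64.8
gripper_force: 0.0
```

>>> apply_moves:
  series: [0.4, 0, 0, 0, 0, 0, 0, 0.4, 0, 0, 0, 0, 0, 0, -0.3, 0, 0, 0, 0, 0, 0, -0.3, 0, 0, 0, 0, 0, 0, -0.3, 0, 0, 0, 0, 0, 0, -0.3, 0, 0, 0, 0, 0, 0, -0.3, 0, 0, 0, 0, 0, 0, -0.3, 0, 0, 0, 0, 0, 0]

```text
t: 21.63
eef_pos: [615.9, -90.6, -6.9]
eef_rot: [[1.0, -0.0, 0.0], [-0.0, -1.0, -0.0], [0.0, 0.0, -1.0]]
wrist_force: [0.1, 0.3, 1.4]
finger_gap: 43.7
gripper_force: 20.0
```

>>> apply_moves:
  series: [-0.3, 0, 0, -10, 0, 0, 0, -0.3, 0, 0, -25, 0, 0, 0, -0.3, 0, 0, -30, 0, 0, 0, -0.3, 0, 0, -25, 0, 0, 0, -0.3, -18, -1, 0, 0, 0, 0, -0.3, -30, -2, 0, 0, 0, 0, -0.3, -35, -2, 0, 0, 0, 0, -0.3, -35, -2, 0, 0, 0, 0]

```text
t: 22.3
eef_pos: [496.8, -83.4, 83.5]
eef_rot: [[1.0, 0.0, 0.001], [0.0, -1.0, -0.0], [0.001, 0.0, -1.0]]
wrist_force: [0.5, 0.5, -0.9]
finger_gap: 43.6
gripper_force: 20.0
```

>>> apply_moves:
  series: [-0.3, -30, -2, 0, 0, 0, 0, -0.3, -18, -1, 0, 0, 0, 0, -0.3, -8.5, -0.3, 0, 0, 0, 0, -0.3, 0, 0, 0, 0, 0, 0, -0.3, 0, 0, 0, 0, 0, 0, -0.3, 0, 0, 25, 0, 0, 0, -0.3, 0, 0, 25, 0, 0, 0, -0.3, 0, 0, 15, 0, 0, 0]

```text
t: 22.97
eef_pos: [442.6, -80.5, 16.5]
eef_rot: [[1.0, 0.0, 0.0], [0.0, -1.0, 0.0], [0.0, -0.0, -1.0]]
wrist_force: [-0.6, -0.5, -0.5]
finger_gap: 43.2
gripper_force: 20.0
```

>>> apply_moves:
  series: [-0.3, 0, 0, 8, 0, 0, 0, -0.3, 0, 0, 5, 0, 0, 0, -0.3, 0, 0, 2, 0, 0, 0, -0.3, 0, 0, 1, 0, 0, 0, -0.3, 0, 0, 0, 0, 0, 0, -0.3, 0, 0, 0, 0, 0, 0, -0.3, 0, 0, 0, 0, 0, 0, -0.3, 0, 0, 0, 0, 0, 0]

```text
t: 23.63
eef_pos: [441.8, -80.4, 2.5]
eef_rot: [[1.0, 0.0, 0.001], [0.0, -1.0, -0.001], [0.001, 0.001, -1.0]]
wrist_force: [-0.1, 0.9, -0.2]
finger_gap: 43.6
gripper_force: 20.0
```

Now I'll lower the last 1 mm, release, rise, and move clear towards −y so the top camera has a free view.

>>> apply_moves:
  series: [-0.3, 0, 0, 1, 0, 0, 0, -0.3, 0, 0, 0, 0, 0, 0, -0.3, 0, 0, 0, 0, 0, 0, 0.4, 0, 0, 0, 0, 0, 0, 0.4, 0, 0, 0, 0, 0, 0, 0.4, 0, 0, 0, 0, 0, 0, 0.4, 0, 0, 0, 0, 0, 0, 0.4, 0, 0, 0, 0, 0, 0]

```text
t: 24.3
eef_pos: [441.4, -80.2, 1.0]
eef_rot: [[1.0, 0.0, -0.0], [0.0, -1.0, 0.0], [-0.0, -0.0, -1.0]]
wrist_force: [0.0, -0.1, 0.1]
finger_gap: 64.8
gripper_force: 0.0
```

>>> apply_moves:
  series: [0.4, 0, 0, -25, 0, 0, 0, 0.4, 0, 0, -40, 0, 0, 0, 0.4, 0, 0, -40, 0, 0, 0, 0.4, 0, 0, -40, 0, 0, 0, 0.4, 0, 0, -40, 0, 0, 0, 0.4, -10, 30, 0, 0, 0, 0, 0.4, -10, 38, 0, 0, 0, 0, 0.4, -10, 38, 0, 0, 0, 0]

```text
t: 24.97
eef_pos: [411.5, -186.9, 187.2]
eef_rot: [[1.0, 0.003, 0.002], [0.003, -1.0, -0.002], [0.002, 0.002, -1.0]]
wrist_force: [1.2, -0.0, -0.6]
finger_gap: 65.2
gripper_force: 0.0
```

>>> apply_moves:
  series: [0.4, -10, 38, 0, 0, 0, 0, 0.4, -10, 38, 0, 0, 0, 0, 0.4, -10, 38, 0, 0, 0, 0, 0.4, -10, 38, 0, 0, 0, 0, 0.4, -10, 38, 0, 0, 0, 0, 0.4, -10, 30, 0, 0, 0, 0, 0.4, 0, 0, 0, 0, 0, 0, 0.4, 0, 0, 0, 0, 0, 0]

```text
t: 25.63
eef_pos: [350.4, -407.4, 185.3]
eef_rot: [[1.0, -0.003, -0.001], [-0.003, -1.0, 0.001], [-0.001, -0.001, -1.0]]
wrist_force: [-0.1, -0.2, 0.2]
finger_gap: 64.8
gripper_force: 0.0
```

```bash
python3 -c "
from h import *
topcap(58,442,-80);topcap(72,449,4); topcap(86,455,89); topcap(100,461,174)
a=ctrl.read_camera('top')['image'];b=ctrl.read_camera('side')['image']
cv2.imwrite('pics/end.png',np.vstack([a[150:400,50:450],b[120:320,100:500]])[...,::-1])"
```

```text
58 440 [441.5 -80.   57.7] ((441.5869445800781, -80.08735656738281), 21.975900650024414)
72 436 [448.    4.3  71.7] ((448.20098876953125, 3.721757411956787), 21.83751106262207)
86 460 [455.3  87.3  85.7] ((454.88916015625, 87.95445251464844), 22.018014907836914)
100 501 [463.4 172.8  99.8] ((463.4342956542969, 173.0492706298828), 22.308696746826172)
```

View pics/end.png

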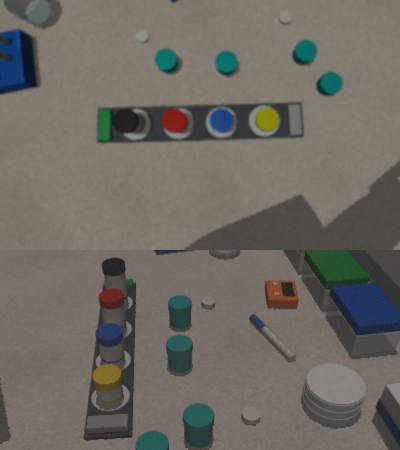

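All four pots stand upright on their marks, within about 2 mm of centre: black by the green block, then red, blue and yellow, with yellow by the grey block. The turquoise look-alikes are untouched.

```bash
python3 -c "
from workcell import ctrl
print(ctrl.finish_job())"
```

```text
the job is handed in; nothing more can be done
None
```

The job is handed in at about 26 s: black, red, blue and yellow stand upright and released on marks 1 to 4, from the green block to the grey, each measured within about 2 mm of its mark's centre; the hand-in gave no verdict.

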